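Roll the ticket caddy into its bay on the street stall

ROBOT

A 6-joint arm with a two-finger parallel gripper is mounted at the origin on the work surface. World frame = base frame: x ahead of the robot, y to its left, z up, the work surface at z = 0. Lengths are in mm, angles in rad, forces in N, time in s.
With the tool pointing down it reaches from about 350 to 875 mm from the base axis. Payload 4.2 kg.
Tool frame: the origin (TCP) lies on the mounting face of the last link; the fingertips stand 173 mm ahead of it and the grasp point (between the pads) lies grip_point_offset ahead of it (grip_point_offset is the distance from the TCP to the grasp point, in mm); z points along the fingers, y is the line along which they close (so a half turn about z gives the same grasp; the last joint's range is limited). The gripper opens to 85 mm and grips with 20 to 120 N. Pads are 22 mm wide; open, the fingers measure 114 mm over their backs; the gripper's body (76 mm by 85 mm) begins 54 mm behind the grasp point. The pads swing forward as they close: fully open they stand 13 mm farther back than shut.
Start: joints at [1.549, 0.385, 0.008, 0, -1.194, -0.259], TCP at [173.171, 600.51, 404.712] pointing down, gripper open.
Joint ranges: [-3.14, 3.14], [-1.21, 2.06], [-1.07, 1.41], [-3.16, 2.05], [-2.99, -0.16], [-3.1, 3.1]. Speed limits (rad/s): [2.79, 2.79, 3.14, 3.14, 3.14, 3.14].

INTERFACE

Orientations are given as a unit quaternion [x, y, z, w].
In Python, from bench import read_state, get_image, job_done, recognise, place_of, grip_point_offset gives the robot as it stands. The module is installed in compiled form; this text tells all that it offers.
- The arm moves only by the tool carry_out, never from a script. Its arguments are lists of equal length, an entry for each row: "slide": the shift along the tool's x, y, z in m, a list of three; "roll": the turn about the tool's z in degrees; "claw": the finger opening in m, from 0 to 0.0854. A call has 1 to 8 rows; each row is the pose to reach, as a shift and turn from the pose commanded when the call began, along the tool's axes at that moment; what a row does not reach only later rows make up. A row lasts 1/8 s, in which the tool goes at most 62.5 mm and 10.7 degrees, less where a joint would pass 70% of its speed; a pose out of reach is approached as far as the arm can. A call with a gripper value outside its range is refused whole. The fingers move at their own pace and stop on an object; the grip force is fixed at half the most. Time passes only in rows, so rows that repeat a pose let the fingers close. It gives the time, the measured TCP pose, the force, the opening and the grip force at its end, in the units of the state.
- read_state(): the state, without advancing time (a new reading comes with each control period).
- get_image(name): name is "scene" or "top" or "wrist"; returns a dict with "img" (384x512x3 uint8, red, green, blue), "z_map" (384x512 float32, mm along the optical axis (not along the pixel's ray), 0 where there is no reading), "mtx" (3x3 intrinsics, pixels), "world_from_camera" (4x4, takes a point from camera to world coordinates); the wrist camera has in their place "T_tool_cam" (4x4, takes a point from camera to tool coordinates, whose origin is the TCP and whose axes are the flange's). Camera axes: x right, y up, looking along -z (the intrinsics and any distortion apply to the point x, -y, -z); pixel columns grow to the right and rows downward; lengths in mm; the calibration is good to about 2 mm. A picture is of the moment at which its call begins: read the wrist's pose just before it.
- job_done(): hands the job in; it is judged then, once.
Trained networks look in a picture, given as the dict that the camera call returned (one of the last four; its "shot" number tells which), for a name from the list of things; names that differ only in an ending like _2 or _b are one class to them, and where a whole thing is asked for, a point or a joint stands for the part that bears it (a point fixed in the world has none). Each returns a list of dicts, best first, with "conf" (0 to 1); they miss things now and then, are a little off and sometimes report something else, mostly with a low value. They report only what shows in the picture. A call takes as long as a camera call.
- recognise(picture, thing): "at" ([column, row] in pixels, amid what is visible of it).
- place_of(picture, thing): "at" ([column, row] in pixels: a listed point, or the origin of a listed thing).
The state is a dict: "clock": time; "joints": joint angles; "joint_vel": joint speeds; "joint_efforts": joint torques, N m; "position": TCP position; "ee_rot": TCP orientation; "contact_force": force on the tool from outside, world axes, zero at the start; "wrist_torque": the same for the moment, N m; "gripper_width": finger opening in mm; "grasp_force": force on a finger pad.
Only numpy, scipy, OpenCV 4.12 (cv2) and the standard library are available. Lean on these libraries where they do the work, as an engineer would, in place of code of your own. Each camera call takes 0.05 s, during which the arm holds its last target. There are 200 camera calls.

TASK

Push the little blue ticket caddy along the counter by its red grip bar, on its wheels, until both yellow castors trail straight behind it, then steer it squarely into the yellow-lined bay and press it gently but firmly, for about half a second, against the red sprung stop. Then let go and leave it standing straight between the side lines near the stop, with its castors still trailing. Do not lift or tip it, do not ram the stop, and leave the tumbler, the ticket stack and the stamp where they are.

Things in the scene. Friction and masses are not known exactly. Their poses are not given: they have to be found in the camera images.
- caddy_base (a point): The caddy's reference point, on the counter under its tray; x points ahead (its heading, away from the grip bar), y left, z up. Blue tray 150 x 110 mm, from 60 mm behind to 90 mm ahead of this point, walls up to 78 mm high, full of bright ticket bundles, on four 36 mm wheels; 120 mm wide overall, 145 mm with castors turned out; 0.6 to 1.0 kg.
- front_axle (a point): Middle of the front axle, 60 mm ahead of caddy_base and 18 mm above the counter; axes as the caddy's. The two front wheels do not swivel, so the caddy steers like a trolley: this point rolls along the heading and does not go sideways unless the wheels skid. The rear stands on two yellow swivel castors.
- grip_bar (a point): Centre of the caddy's red grip bar, a level bar across its tail: 100 mm long (caddy's y), 14 x 14 mm in section, centre 125 mm above the counter and 105 mm behind caddy_base. Nothing under its middle; 38 mm of free space between it and the tray; its steel arms join it 46 mm to either side. Axes as the caddy's.
- nose (a point): Middle of the caddy's black rubber front face, 95 mm ahead of caddy_base, 50 mm above the counter; axes as the caddy's. This is what meets the stop. The caddy rolls under a push of about 1 N once its castors trail, a few N before.
- castor_left (a joint): Swivel angle of the left rear castor, rad; pivot 45 mm behind caddy_base, 38 mm left. 0: its wheel trails straight behind the pivot (trail 14 mm), as it does after 60 to 80 mm of straight forward rolling; positive: turned anticlockwise from above. Range -2.9 to 2.9. Starts turned well away.
- castor_right (a joint): Swivel angle of the right rear castor, rad, as for the left one; pivot 38 mm right.
- bay: Parking bay, fixed. Origin on the counter, midway between two painted yellow side lines (inner edges 162 mm apart, from 130 mm behind to 200 mm ahead of the origin); x is the heading of a caddy parked here (towards the stop), y left. A yellow cross line lies 194 mm ahead. The paint can be driven over.
- stop_rail (a point): Near end of the stop's aluminium rail, on the counter 130 mm ahead of the bay's origin, axes as the bay's; rail 40 mm wide, 12 mm high, 150 mm long. On it is clamped the stop: dark block with a red pad, 60 mm wide, 26 mm high, centre 50 mm up, facing -x. The pad's face is 100 to 180 mm ahead of the bay's origin, not reported: find it by feel.
- stop_feel (a point): A point over the bay, 140 mm ahead of its origin and 50 mm up: the middle of the range in which the stop's pad may stand, not the pad itself. The pad starts to give at 2.5 N, then takes 2 N more per mm, over 8 mm, and comes back only part of the way when let go. Over 12 N of caddy on stop is ramming.
- tumbler: Steel tumbler, 68 mm across, 85 mm high; origin at the middle of its underside. Leave alone.
- ticket_stack: Clipped green-topped ticket stack, 75 x 130 mm, 29 mm high; origin at the middle of its underside. Leave alone.
- stamp: Wooden hand stamp, 44 mm across, 73 mm high; origin at the middle of its underside. Leave alone.

How it is judged:
By the outcome, as a careful person would: the job done as asked, in the order asked, and still so for the second after the job is handed in, with the robot touching nothing.
It also fails if it takes over 61 s, if anything falls off the work surface, if the arm or the gripper's body presses on something with over 40 N, if the wrist force passes 120 N, or if a joint passes its speed limit or range.

## Working session

There is one attempt and no reset: what is moved stays moved. The work goes in short steps, Python scripts to look and compute and a tool call to move; the robot and the scene stay as the last step left them, time stands still between calls to the robot, and variables do not carry over. Pictures are saved under pics/ and viewed, at most 10 in all, crops included, and the job is handed in when it is done.

Besides the shell and the picture viewer there is one more tool, called after "Call:" as name(argument=value, ...) on one line, values as JSON. carry_out: Moves the arm, as the interface text tells. Its arguments: {"type":"object","properties":{"slide":{"type":"array"},"roll":{"type":"array"},"claw":{"type":"array"}},"required":["slide","roll","claw"]}

```bash
mkdir -p pics; cat > h.py <<'E'
import numpy as np, cv2
from bench import *
from scipy.spatial.transform import Rotation as R
def cam_T(p, st=None):
    if "world_from_camera" in p: return np.array(p["world_from_camera"])
    T=np.eye(4); T[:3,:3]=R.from_quat(st["ee_rot"]).as_matrix(); T[:3,3]=st["position"]
    return T@np.array(p["T_tool_cam"])
def ray(p,at,st=None):
    K=np.array(p["mtx"]); T=cam_T(p,st)
    d=np.array([(at[0]-K[0,2])/K[0,0],-(at[1]-K[1,2])/K[1,1],-1.])
    return T[:3,3],T[:3,:3]@d
def at_z(p,at,z,st=None):
    o,d=ray(p,at,st); return o+d*(z-o[2])/d[2]
def at_depth(p,at,st=None):
    o,d=ray(p,at,st); c,r=int(round(at[0])),int(round(at[1]))
    return o+d*float(p["z_map"][r,c])
def save(p,n): cv2.imwrite("pics/"+n,p["img"][:,:,::-1])
E
cat > a.py <<'E'
from h import *
np.set_printoptions(precision=1,suppress=True)
s=read_state(); print(s["clock"],s["position"],s["ee_rot"],grip_point_offset)
Z=dict(caddy_base=0,front_axle=18,grip_bar=125,nose=50,bay=0,stop_rail=0,stop_feel=50,tumbler=0,ticket_stack=0,stamp=0)
for n in ("scene","top"):
    p=get_image(n); save(p,n+"0.png"); print(n,[k for k in p], cam_T(p)[:3,3])
    for k,z in Z.items():
        for q in place_of(p,k)[:2]: print(k,q["conf"],np.array(q["at"]),at_z(p,q["at"],z))
E
python3 a.py
```

```text
0.0 [173.1 600.3 403.6] [ 1.  -0.1 -0.   0. ] 154.70000000000002
scene ['img', 'z_map', 'mtx', 'world_from_camera', 'shot'] [1325.8  436.3  623.7]
front_axle 0.82 [227. 170.] [ 489.1 -181.1   18. ]
grip_bar 0.93 [166.1 126.9] [ 544.6 -336.8  125. ]
nose 0.96 [238.3 159. ] [ 468.8 -157.9   50. ]
stop_rail 0.96 [392.5 248.8] [536.4 295.8   0. ]
stop_feel 0.8 [400.2 230.4] [531.7 301.5  50. ]
stop_feel 0.23 [168.6 125.7] [ 416.3 -452.8   50. ]
tumbler 0.94 [260.4 272.6] [758.7  96.2   0. ]
tumbler 0.31 [229.6 165.6] [ 440.  -207.9    0. ]
ticket_stack 0.77 [188.2 235.8] [ 748.8 -100.2    0. ]
stamp 0.64 [355.2 314.2] [754.6 297.6   0. ]
top ['img', 'z_map', 'mtx', 'world_from_camera', 'shot'] [ 407.4   20.1 1348.4]
front_axle 0.62 [317.2 237.2] [ 493.1 -182.9   18. ]
front_axle 0.5 [227.9 147.1] [768.4  97.2  18. ]
grip_bar 0.82 [377.7 220.1] [ 538.1 -337.5  125. ]
nose 0.59 [310.  239.3] [ 484.4 -156.7   50. ]
nose 0.49 [315.7 237.4] [ 490.4 -173.6   50. ]
stop_rail 0.88 [161.4 218. ] [542.5 295.8   0. ]
stop_feel 0.83 [154.7 219.3] [533.2 305.2  50. ]
tumbler 0.97 [227.6 148.5] [768.6  99.    0. ]
ticket_stack 0.73 [290.7 150.9] [ 765.9 -101.7    0. ]
stamp 0.71 [166.4 150. ] [758.8 292.5   0. ]
```

View pics/top0.png

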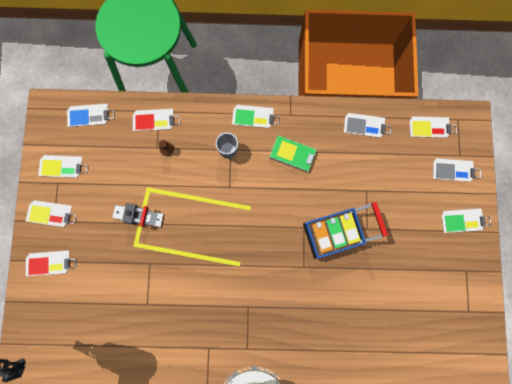

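View pics/scene0.png

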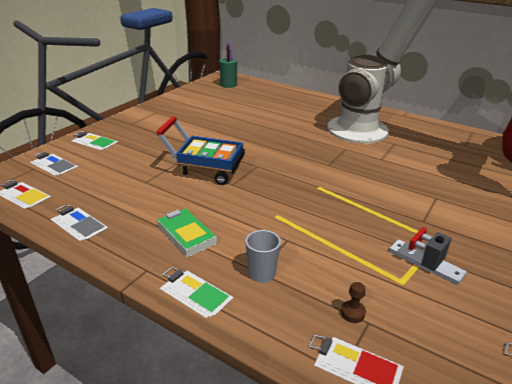

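The top view shows the caddy at about (335,233) with its grip bar at (380,221). The bay opens towards it, with lines from (250,208) to (148,190) and (240,264) to (136,244). The stop is at (150,217). I'll fit the lines and the bar from colour.

```bash
cat > b.py <<'E'
from h import *
np.set_printoptions(precision=2,suppress=True)
def fit(P):
    vx,vy,x,y=cv2.fitLine(P[:,:2].astype(np.float32),cv2.DIST_HUBER,0,.01,.01).ravel(); return np.array([vx,vy]),np.array([x,y])
def pts(p,m,z): 
    r,c=np.nonzero(m); return np.array([at_z(p,(a,b),z) for a,b in zip(c,r)])
for n in ("top","scene"):
    p=get_image(n); im=p["img"].astype(int); Rr,G,B=im[...,0],im[...,1],im[...,2]
    yel=(Rr>180)&(G>170)&(B<110)
    P=pts(p,yel,0); b=(P[:,0]>380)&(P[:,0]<680)&(P[:,1]>30)&(P[:,1]<335); P=P[b]
    # long lines: iterate on side
    a=np.radians(80); 
    for it in range(4):
        u=np.array([np.cos(a),np.sin(a)]); w=np.array([-u[1],u[0]])
        s=P[:,:2]@u; t=P[:,:2]@w
        hi=s.max()
        k=s<hi-25
        mid=(t[k].max()+t[k].min())/2
        L=P[k&(t>mid)];Q=P[k&(t<mid)]
        d1,c1=fit(L);d2,c2=fit(Q)
        a1=np.arctan2(*(d1*np.sign(d1[1]))[::-1]);a2=np.arctan2(*(d2*np.sign(d2[1]))[::-1]); a=(a1+a2)/2
    tm=((c1@w)+(c2@w))/2
    print(n,"bay ang",np.degrees([a1,a2,a]),"sep",(c1-c2)@w,"s range",s.min(),hi, "start L,R",(L[:,:2]@u).min(),(Q[:,:2]@u).min())
    o=(np.percentile(s,1)+128)*u+tm*w; print(" origin from start",o," from end",(hi-200)*u+tm*w, len(L),len(Q))
    red=(Rr>130)&(G<60)&(B<60); P=pts(p,red,125); k=(P[:,0]>440)&(P[:,0]<640)&(P[:,1]>-420)&(P[:,1]<-260); P=P[k]
    d,c=fit(P); e=(P[:,:2]-c)@d; ang=np.degrees(np.arctan2(d[1],d[0]));print(" bar c",c,"mid",c+d*(e.max()+e.min())/2,"len",np.ptp(e),"heading",ang+90,ang-90,len(P))
    blue=(B>100)&(Rr<70)&(G<100); r,cc=np.nonzero(blue); Pb=[]
    for x,y in zip(cc,r):
        q=at_depth(p,(x,y))
        if 380<q[0]<640 and -360<q[1]<-100 and q[2]>62: Pb.append(q)
    Pb=np.array(Pb); print(" tray z",np.percentile(Pb[:,2],[10,50,90])); rc=cv2.minAreaRect(Pb[:,:2].astype(np.float32)); print(" tray",rc)
E
python3 b.py
```

```text
top bay ang [80.73 80.75 80.74] sep 174.38731 s range 117.00528531783557 431.457106888597 start L,R 117.00528531783557 124.9133958450624
 origin from start [516.14 170.72]  from end [512.91 150.9 ] 430 429
 bar c [ 541.66 -341.8 ] mid [ 542.57 -341.47] len 95.21409648061325 heading 109.36773 -70.63227 169
 tray z [73.71 77.72 80.8 ]
 tray ((503.13568115234375, -227.1857452392578), (106.13347625732422, 149.9022979736328), 18.025606155395508)
scene bay ang [80.83 80.83 80.83] sep 174.38974 s range 114.40603163147237 430.71645153480836 start L,R 114.40603163147237 120.64951689554367
 origin from start [509.36 170.24]  from end [506.41 151.95] 276 419
 bar c [ 531.42 -349.23] mid [ 529.55 -349.87] len 96.59949227693653 heading 108.85894 -71.14106 74
 tray z [76.66 78.36 79.67]
 tray ((503.4603576660156, -225.90235900878906), (112.3230972290039, 149.48031616210938), 18.563871383666992)
```

```bash
cat >> h.py <<'E'
def rel(targets, st=None):
    """targets: list of (x,y,z of grasp point, heading deg of caddy) -> rows slide(m), roll(deg) from measured pose"""
    st=st or read_state(); M=R.from_quat(st["ee_rot"]).as_matrix(); p0=np.array(st["position"])
    ya=np.degrees(np.arctan2(M[1,1],M[0,1])); out=[]
    for x,y,z,h in targets:
        d=M.T@(np.array([x,y,z+grip_point_offset])-p0)/1000
        dy=(h-ya+90)%180-90
        out.append((np.round(d,4).tolist(),round(float(-dy),2)))   # tool z is down: +roll = -yaw
    return out
E
cat > c.py <<'E'
from h import *
np.set_printoptions(precision=1,suppress=True)
s=read_state(); M=R.from_quat(s["ee_rot"]).as_matrix(); print(M.round(3))
for n in ("top","scene"):
    p=get_image(n); im=p["img"].astype(int); Rr,G,B=im[...,0],im[...,1],im[...,2]
    yel=(Rr>170)&(G>160)&(B<110); r,c=np.nonzero(yel)
    P=np.array([at_depth(p,q) for q in zip(c,r)]); P=P[(P[:,0]>380)&(P[:,0]<690)&(P[:,1]>20)&(P[:,1]<385)]
    a=np.radians(80.8);u=np.array([np.cos(a),np.sin(a)]);w=np.array([-u[1],u[0]]); S=P[:,:2]@u;T=P[:,:2]@w
    k=S<390; m=(T[k].max()+T[k].min())/2; tm=(T[k&(T>m)].mean()+T[k&(T<m)].mean())/2
    print(n,"z",np.median(P[:,2]),"s",np.percentile(S,[0.3,1,99,99.7]),"origin by start",(np.percentile(S,.5)+130)*u+tm*w,"by end",(np.percentile(S,99.5)-200)*u+tm*w)
    red=(Rr>110)&(G<60)&(B<60); r,c=np.nonzero(red); P=np.array([at_depth(p,q) for q in zip(c,r)])
    k=(P[:,2]>25)&(P[:,1]>200)&(P[:,1]<400)&(P[:,0]>450)&(P[:,0]<620);P=P[k]
    print(" pad s",np.percentile(P[:,:2]@u,[5,50,95]),"t",np.percentile(P[:,:2]@w-tm,[2,50,98]),"z",np.percentile(P[:,2],[5,50,95]))
    r,c=np.nonzero(red);P=np.array([at_depth(p,q) for q in zip(c,r)])
    k=(P[:,2]>100)&(P[:,2]<150)&(P[:,1]<-250)&(P[:,1]>-430)&(P[:,0]>440)&(P[:,0]<640);print(" bar",P[k].mean(0),P[k].min(0),P[k].max(0))
print(rel([(541,-330,250,108.5)]))
E
python3 c.py
```

```text
[[ 1.  -0.3  0. ]
 [-0.3 -1.   0. ]
 [-0.  -0.  -1. ]]
top z 0.08729745463847394 s [ 85.  115.5 446.3 447.3] origin by start [511.6 134.9] by end [516.7 166.5]
 pad s [415.5 417.5 419.9] t [-22.4   3.4  28.3] z [59.1 62.9 65.6]
 bar [ 539.8 -339.8  131.8] [ 495.9 -361.   122.8] [ 585.6 -318.9  137.9]
scene z 1.2207294226448084 s [116.7 118.5 444.  444.5] origin by start [510.5 167.7] by end [510.1 165.1]
 pad s [417.6 423.  425.2] t [-30.7  -5.6  26.1] z [51.7 62.5 64.8]
 bar [ 545.4 -336.3  131.8] [ 494.3 -355.5  123.1] [ 588.1 -320.1  134.6]
[([0.6113, 0.7921, -0.0], -34.59)]
```

Call:
carry_out(slide=[[0.037, 0.048, 0], [0.074, 0.096, 0], [0.111, 0.144, 0], [0.148, 0.192, 0], [0.185, 0.24, 0], [0.222, 0.288, 0], [0.259, 0.336, 0], [0.296, 0.384, 0]], roll=[-4, -8, -12, -16, -20, -24, -28, -34], claw=[0.045, 0.045, 0.045, 0.045, 0.045, 0.045, 0.045, 0.045])

```text
clock: 2.3
position: [351.3, 147.6, 405.3]
ee_rot: [0.987, 0.158, 0.001, -0.0]
contact_force: [0.9, 0.7, 1.0]
gripper_width: 44.9
grasp_force: 0.0
```

```bash
python3 -c "
from h import *
print(read_state()['joints'],read_state()['position'],rel([(545,-325,260,108.5)]))"
```

```text
[ 8.30644895e-01 -4.99941130e-02 -5.31256274e-01  2.57006534e-04
 -1.08772431e+00  1.05690251e+00] [351.2883175  147.61456043 405.28028091] [([0.0368, 0.5094, -0.0097], -0.34)]
```

Call:
carry_out(slide=[[0.004, 0.06, 0], [0.008, 0.12, 0], [0.013, 0.18, 0], [0.018, 0.24, 0], [0.022, 0.3, 0], [0.026, 0.36, 0], [0.03, 0.42, 0], [0.034, 0.465, 0]], roll=[0, 0, 0, 0, 0, 0, 0, 0], claw=[0.045, 0.045, 0.045, 0.045, 0.045, 0.045, 0.045, 0.045])

```text
clock: 3.3
position: [527.0, -285.0, 404.5]
ee_rot: [0.988, 0.155, -0.0, 0.0]
contact_force: [0.3, 0.4, -0.3]
gripper_width: 44.7
grasp_force: 0.0
```

```bash
cat > d.py <<'E'
from h import *
np.set_printoptions(precision=1,suppress=True)
st=read_state(); p=get_image("wrist"); save(p,"w1.png"); print(st["position"],p["z_map"].max())
for k,z in (("grip_bar",125),("caddy_base",0),("front_axle",18)):
    for q in place_of(p,k)[:2]: print(k,q,at_z(p,q["at"],z,st))
im=p["img"].astype(int); red=(im[...,0]>110)&(im[...,1]<60)&(im[...,2]<60); r,c=np.nonzero(red)
P=np.array([at_depth(p,q,st) for q in zip(c,r)]); k=(P[:,2]>110)&(P[:,2]<145);P=P[k]
print("bar z",np.median(P[:,2])); P=P[P[:,2]>128]; rc=cv2.minAreaRect(P[:,:2].astype(np.float32)); print(rc)
E
python3 d.py
```

```text
[ 527.  -285.   404.5] 482.48898
grip_bar {'at': [331.4, 199.1], 'conf': 0.78} [ 536.6 -339.7  125. ]
front_axle {'at': [162.0, 168.1], 'conf': 0.77} [ 485.7 -181.5   18. ]
bar z 131.42131882248165
((540.3358154296875, -337.9416809082031), (93.43428802490234, 13.915412902832031), 18.311126708984375)
```

```bash
python3 -c "
from h import *
print(rel([(540.5,-338.7,200,108.3),(540.5,-338.7,124,108.3)]))"
```

```text
[([-0.0036, 0.0573, 0.0492], -0.48), ([-0.0035, 0.0574, 0.1252], -0.48)]
```

View pics/w1.png

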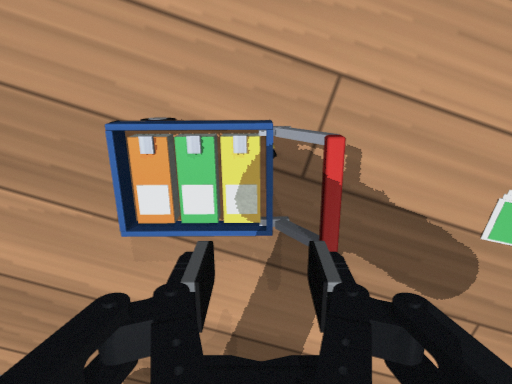

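The wrist view shows the fingers at (200,270) and (325,270), aligned with the caddy. The bar runs from (334,137) to (332,250), square to the closing line. Now I'll go over it, descend and close.

Call:
carry_out(slide=[[-0.003, 0.04, 0.0], [-0.0035, 0.0573, 0.02], [-0.0035, 0.0573, 0.055], [-0.0035, 0.0573, 0.09], [-0.0035, 0.0573, 0.115], [-0.0035, 0.0573, 0.125], [-0.0035, 0.0573, 0.125], [-0.0035, 0.0573, 0.125]], roll=[-0.5, -0.5, -0.5, -0.5, -0.5, -0.5, -0.5, -0.5], claw=[0.045, 0.045, 0.045, 0.045, 0.045, 0.045, 0.045, 0.045])

```text
clock: 4.5
position: [541.2, -337.9, 281.0]
ee_rot: [0.987, 0.16, 0.001, 0.001]
contact_force: [-0.3, -0.9, 0.1]
gripper_width: 45.1
grasp_force: 0.0
```

Call:
carry_out(slide=[[0, 0, 0], [0, 0, 0], [0, 0, 0], [0, 0, 0], [0, 0, 0]], roll=[0, 0, 0, 0, 0], claw=[0.03, 0.02, 0.01, 0.005, 0.005])

```text
clock: 5.12
position: [541.0, -338.2, 280.4]
ee_rot: [0.987, 0.16, 0.001, 0.0]
contact_force: [-0.5, 0.9, 4.0]
gripper_width: 13.0
grasp_force: 61.4
```

```bash
python3 -c "
from h import *
s=read_state();print(s['contact_force'],s['wrist_torque'],s['gripper_width'],s['grasp_force'],s['position'],rel([(540.5,-338.7,124,108.3)]))
p=get_image('wrist');save(p,'w2.png')"
```

```text
[-0.52550026  0.86558466  4.02321607] [ 0.00252844 -0.04921277 -0.04480095] 12.980679357828945 61.35240197181702 [ 541.04643479 -338.20910136  280.39041535] [([-0.0007, 0.0003, 0.0017], 0.12)]
```

View pics/w2.png

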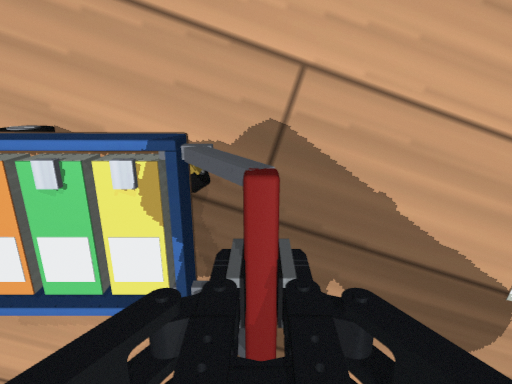

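The bar is gripped at its middle: pads at (262,265), bar from (262,170) to (260,360). A yellow castor shows at (198,180). Next I'll plan the drive.

```bash
cat > plan.py <<'E'
from h import *
from scipy.interpolate import BPoly
O=np.array([513.3,166.5]); AB=80.8
def bay(): a=np.radians(AB);u=np.array([np.cos(a),np.sin(a)]);return u,np.array([-u[1],u[0]])
def plan(G,h,straight,s_end,t_end,s_stop,step):
    """list of grip (x,y,heading deg), rigid grip 165 mm behind front axle"""
    u,w=bay(); a=np.radians(h); F=np.array(G)+165*np.array([np.cos(a),np.sin(a)])
    f=np.array([(F-O)@u,(F-O)@w]); th=a-np.radians(AB); d=np.array([np.cos(th),np.sin(th)])
    pts=[f+d*x for x in np.arange(0,straight,1.)]; b=f+d*straight
    c=BPoly.from_derivatives([b[0],s_end],[[b[1],np.tan(th),0],[t_end,0,0]])
    ss=np.arange(b[0],s_stop,.5); pts+=[np.array([s,c(s) if s<s_end else t_end]) for s in ss]
    P=np.array(pts); arc=np.r_[0,np.cumsum(np.hypot(*np.diff(P,axis=0).T))]
    x=np.r_[step/2,np.arange(step,arc[-1],step)]
    q=lambda z:np.array([np.interp(z,arc,P[:,0]),np.interp(z,arc,P[:,1])])
    out=[]
    for z in x:
        A,B=q(max(z-1.5,0)),q(min(z+1.5,arc[-1])); e=(B-A)/np.hypot(*(B-A)); g=q(z)-165*e
        out.append([*(O+g[0]*u+g[1]*w),AB+np.degrees(np.arctan2(e[1],e[0]))])
    return f,np.degrees(th),out
def rows(cmd0,targets,M0=None):
    """slide in tool frame (tool y = +-heading), down-pointing; cmd0=(x,y,heading)"""
    a=np.radians(cmd0[2]); sgn=SG; y=sgn*np.array([np.cos(a),np.sin(a)]); x=np.array([-y[1],y[0]])  # placeholder
    x=np.array([y[1],-y[0]])*-1   # x cross y = z(down): x = y rotated +90
    return [[round(float(np.dot(np.array(t[:2])-cmd0[:2],x))/1000,4),round(float(np.dot(np.array(t[:2])-cmd0[:2],y))/1000,4),round(cmd0[2]-t[2],1)] for t in targets]
M=R.from_quat(read_state()["ee_rot"]).as_matrix(); ya=np.degrees(np.arctan2(M[1,1],M[0,1])); SG=1 if abs((ya-90+180)%360-180)<60 else -1
E
cat > e.py <<'E'
from plan import *
s=read_state(); G=s["position"][:2]; h=ya if SG>0 else (ya+180)%360; print("heading",h,SG,M[:2,0].round(2))
f,th,o=plan(G,h,70,10,0,110,10); print(f,th,len(o),max(abs(np.diff([q[2] for q in o]))))
c=[*G,h]
for i in range(0,len(o),8):
    print(i,"cmd0",np.round(c,1))
    for r in rows(np.array(c),o[i:i+8]): print("  ",r)
    c=o[min(i+7,len(o)-1)]
print(np.round(c,1))
E
python3 e.py
```

```text
heading 108.41998602832489 -1 [0.95 0.32]
[-347.5859185   -31.60594807] 27.61998602832488 48 3.8939951630882064
0 cmd0 [ 541.1 -338.2  108.4]
   [0.0, -0.005, np.float64(-0.0)]
   [0.0, -0.01, np.float64(0.0)]
   [0.0, -0.02, np.float64(-0.0)]
   [-0.0, -0.03, np.float64(0.0)]
   [-0.0, -0.04, np.float64(0.0)]
   [0.0, -0.05, np.float64(-0.0)]
   [0.0, -0.06, np.float64(-0.0)]
   [-0.0, -0.07, np.float64(0.0)]
8 cmd0 [ 518.9 -271.8  108.4]
   [-0.001, -0.01, np.float64(0.4)]
   [-0.0039, -0.02, np.float64(1.4)]
   [-0.0083, -0.0302, np.float64(3.1)]
   [-0.0139, -0.0407, np.float64(5.3)]
   [-0.0206, -0.0515, np.float64(8.0)]
   [-0.028, -0.0629, np.float64(11.2)]
   [-0.0357, -0.0749, np.float64(14.8)]
   [-0.0433, -0.0877, np.float64(18.6)]
16 cmd0 [ 450.1 -202.3   89.9]
   [-0.0109, -0.0104, np.float64(3.9)]
   [-0.0208, -0.0214, np.float64(7.7)]
   [-0.0294, -0.033, np.float64(11.3)]
   [-0.0363, -0.0449, np.float64(14.6)]
   [-0.0414, -0.0567, np.float64(17.4)]
   [-0.0446, -0.0684, np.float64(19.8)]
   [-0.0461, -0.0796, np.float64(21.6)]
   [-0.0459, -0.0903, np.float64(23.0)]
[... 288 characters left out ...]
.7)]
   [0.0126, -0.0805, np.float64(-4.5)]
32 cmd0 [447.6 -42.8  71.3]
   [0.0053, -0.0101, np.float64(-1.9)]
   [0.0105, -0.0204, np.float64(-3.9)]
   [0.015, -0.0308, np.float64(-5.7)]
   [0.0186, -0.0413, np.float64(-7.4)]
   [0.0208, -0.0517, np.float64(-8.7)]
   [0.0212, -0.0619, np.float64(-9.4)]
   [0.0198, -0.0718, np.float64(-9.5)]
   [0.0182, -0.0816, np.float64(-9.5)]
40 cmd0 [491.   28.7  80.8]
   [-0.0, -0.01, np.float64(0.0)]
   [-0.0, -0.02, np.float64(0.0)]
   [-0.0, -0.03, np.float64(0.0)]
   [-0.0, -0.04, np.float64(0.0)]
   [0.0, -0.05, np.float64(0.0)]
   [-0.0, -0.06, np.float64(0.0)]
   [0.0, -0.07, np.float64(0.0)]
   [-0.0, -0.08, np.float64(0.0)]
[503.8 107.7  80.8]
```

Call:
carry_out(slide=[[0, -0.004, 0], [0, -0.011, 0], [0, -0.02, 0], [0, -0.03, 0], [0, -0.04, 0], [0, -0.05, 0], [0, -0.06, 0], [0, -0.07, 0]], roll=[0, 0, 0, 0, 0, 0, 0, 0], claw=[0.005, 0.005, 0.005, 0.005, 0.005, 0.005, 0.005, 0.005])

```text
clock: 6.18
position: [518.8, -271.1, 280.4]
ee_rot: [0.987, 0.16, 0.001, 0.0]
contact_force: [0.4, -0.7, 5.7]
gripper_width: 13.0
grasp_force: 61.6
```

```bash
cat > f.py <<'E'
from plan import *
np.set_printoptions(precision=1,suppress=True)
s=read_state(); h=ya if SG>0 else (ya+180)%360
print(s["position"],"h",h,"F",np.array(s["contact_force"]),"tq",s["wrist_torque"],"w",s["gripper_width"])
p=get_image("top")
im=p["img"].astype(int);Rr,G,B=im[...,0],im[...,1],im[...,2]; r,c=np.nonzero((B>90)&(Rr<70)&(G<100))
P=np.array([at_depth(p,q) for q in zip(c,r)]); g=np.array(s["position"][:2]); P=P[(P[:,2]>62)&(P[:,2]<95)&(np.hypot(*(P[:,:2]-g).T)<260)]
rc=cv2.minAreaRect(P[:,:2].astype(np.float32)); print("tray",rc); a=np.radians(h); print("expected centre",g+120*np.array([np.cos(a),np.sin(a)]))
E
python3 f.py
```

```text
[ 518.8 -271.1  280.4] h 108.4298344867836 F [ 0.4 -0.7  5.7] tq [-0.2 -0.3 -0.2] w 13.02760538683749
tray ((479.9606018066406, -158.1964111328125), (82.75617218017578, 165.31520080566406), 6.358832836151123)
expected centre [ 480.8 -157.2]
```

Call:
carry_out(slide=[[-0.001, -0.01, 0], [-0.0039, -0.02, 0], [-0.0083, -0.0302, 0], [-0.0139, -0.0407, 0], [-0.0206, -0.0515, 0], [-0.028, -0.0629, 0], [-0.0357, -0.0749, 0], [-0.0433, -0.0877, 0]], roll=[0.4, 1.4, 3.1, 5.3, 8.0, 11.2, 14.8, 18.6], claw=[0.005, 0.005, 0.005, 0.005, 0.005, 0.005, 0.005, 0.005])

```text
clock: 7.22
position: [449.8, -201.5, 280.3]
ee_rot: [1.0, -0.003, 0.001, 0.0]
contact_force: [1.7, -0.8, 6.1]
gripper_width: 12.8
grasp_force: 61.6
```

Call:
carry_out(slide=[[-0.0109, -0.0104, 0], [-0.0208, -0.0214, 0], [-0.0294, -0.033, 0], [-0.0363, -0.0449, 0], [-0.0414, -0.0567, 0], [-0.0446, -0.0684, 0], [-0.0461, -0.0796, 0], [-0.0459, -0.0903, 0]], roll=[3.9, 7.7, 11.3, 14.6, 17.4, 19.8, 21.6, 23.0], claw=[0.005, 0.005, 0.005, 0.005, 0.005, 0.005, 0.005, 0.005])

```text
clock: 8.22
position: [403.6, -111.3, 280.2]
ee_rot: [0.98, -0.201, -0.0, 0.0]
contact_force: [-1.2, -1.2, 8.2]
gripper_width: 12.9
grasp_force: 62.1
```

```bash
sed -i 's/^p=get_image.*/p=get_image("top"); st=s; pw=get_image("wrist"); save(pw,"w_%d.png"%(s["clock"]*100))/' f.py; ls pics; python3 f.py; ls pics
```

```text
scene0.png
top0.png
w1.png
w2.png
[ 403.6 -111.3  280.2] h 66.79213368254909 F [-1.2 -1.2  8.2] tq [-0.5  0.3 -0. ] w 12.94928327100147
tray ((454.5555725097656, -1.594146728515625), (151.04531860351562, 98.71361541748047), 66.98603820800781)
expected centre [450.9  -1. ]
scene0.png
top0.png
w1.png
w2.png
w_822.png
```

Call:
carry_out(slide=[[-0.0024, -0.01, 0], [-0.0034, -0.02, 0], [-0.0031, -0.03, -0.0002], [-0.0017, -0.04, -0.0003], [0.0008, -0.05, -0.0004], [0.0042, -0.06, -0.0005], [0.0082, -0.0702, -0.0005], [0.0126, -0.0805, -0.0005]], roll=[0.9, 1.3, 1.3, 0.8, 0, -1.2, -2.7, -4.5], claw=[0.005, 0.005, 0.005, 0.005, 0.005, 0.005, 0.005, 0.005])

```text
clock: 9.32
position: [446.9, -42.3, 280.2]
ee_rot: [0.987, -0.162, -0.001, 0.0]
contact_force: [-1.1, -0.4, 6.9]
gripper_width: 12.9
grasp_force: 61.8
```

```bash
cat > g.py <<'E'
from plan import *
np.set_printoptions(precision=1,suppress=True)
p=get_image("top"); u,w=bay()
im=p["img"].astype(int);Rr,G,B=im[...,0],im[...,1],im[...,2]
for n in ("top","scene"):
    p=get_image(n)
    for k,z in (("front_axle",18),("nose",50),("grip_bar",125),("caddy_base",0),("stop_rail",0),("stop_feel",50)):
        for q in place_of(p,k)[:1]:
            X=at_z(p,q["at"],z)[:2]; print(n,k,q["conf"],X,"s,t",(X-O)@u,(X-O)@w)
E
python3 f.py; python3 g.py
```

```text
[446.9 -42.3 280.2] h 71.37480917018 F [-1.1 -0.4  6.9] tq [-0.1  0.3 -0. ] w 12.862355816164825
tray ((528.0869750976562, 87.2252197265625), (76.80453491210938, 161.97825622558594), 16.99322509765625)
expected centre [485.2  71.4]
top front_axle 0.7 [499.2 113. ] s,t -55.07058350625316 5.378785855371559
top nose 0.67 [520.2 143. ] s,t -22.06310271969031 -10.602684335252215
top grip_bar 0.17 [521.5 274.8] s,t 108.18065106266727 9.24904924318434
top stop_rail 0.85 [533.6 292.8] s,t 127.94253646889003 0.14462187655597422
top stop_feel 0.63 [536.8 302.7] s,t 138.22640786813704 -1.428692326399273
scene front_axle 0.65 [495. 117.] s,t -51.83650358514629 10.16642880219297
scene nose 0.83 [506.5 147.8] s,t -19.524984121683463 3.7502268271849646
scene stop_rail 0.7 [537. 292.] s,t 127.6323491406545 -3.3085998819215225
scene stop_feel 0.8 [524.9 295.5] s,t 129.19038993459986 9.15344783451606
```

Call:
carry_out(slide=[[0.0053, -0.0101, 0], [0.0105, -0.0204, 0], [0.015, -0.0308, -0.0002], [0.0186, -0.0413, -0.0003], [0.0208, -0.0517, -0.0004], [0.0212, -0.0619, -0.0005], [0.0198, -0.0718, -0.0005], [0.0182, -0.0816, -0.0005]], roll=[-1.9, -3.9, -5.7, -7.4, -8.7, -9.4, -9.5, -9.5], claw=[0.005, 0.005, 0.005, 0.005, 0.005, 0.005, 0.005, 0.005])

```text
clock: 11.18
position: [490.8, 29.5, 280.4]
ee_rot: [0.997, -0.08, -0.0, 0.0]
contact_force: [-0.7, -0.4, 2.8]
gripper_width: 12.7
grasp_force: 61.2
```

```bash
cat >> f.py <<'E'
save(p,"t_%d.png"%(s["clock"]*100)); u,w=bay(); F=g+165*np.array([np.cos(a),np.sin(a)])-O; print("axle s,t",F@u,F@w)
q=get_image("scene"); sc=q["img"][170:300,250:480]; tp=p["img"][150:290,100:340]
A=cv2.resize(tp,None,fx=2.2,fy=2.2,interpolation=3); C=cv2.resize(sc,(A.shape[1],int(130*A.shape[1]/230)),interpolation=3)
cv2.imwrite("pics/m_%d.png"%(s["clock"]*100),np.vstack([A,C])[:,:,::-1])
E
python3 f.py; ls pics
```

```text
[490.8  29.5 280.4] h 80.80884808933214 F [-0.7 -0.4  2.8] tq [-0.3  0.1  0.1] w 12.68707778685575
tray ((556.9996337890625, 174.03053283691406), (51.91809844970703, 118.66093444824219), 20.42364501953125)
expected centre [509.9 147.9]
axle s,t 26.111826625134228 0.35884562757732896
m_1117.png
scene0.png
t_1117.png
top0.png
w1.png
w2.png
w_1117.png
w_822.png
w_932.png
```

View pics/m_1117.png

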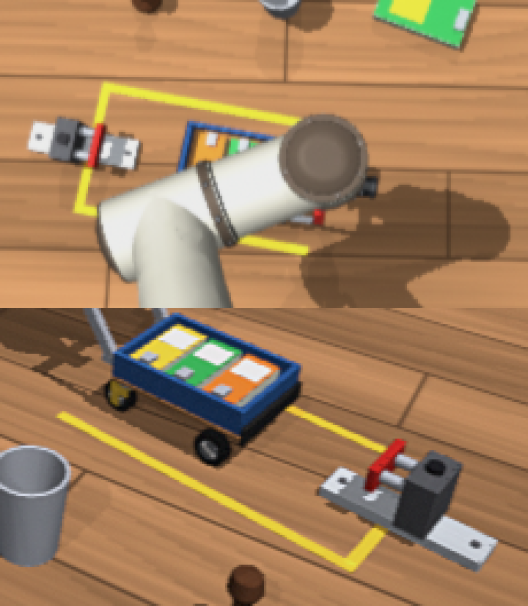

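View pics/w_1117.png

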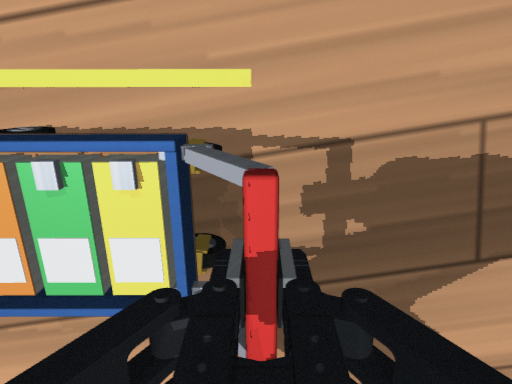

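The top and scene views show the caddy square inside the lines, with the pad ahead. The wrist view shows the side line at row 78, parallel to the tray, and both castors trailing, at (203,148) and (208,245). I'll check the offset against that line.

```bash
cat > l.py <<'E'
from plan import *
np.set_printoptions(precision=1,suppress=True)
s=read_state(); p=get_image("wrist"); u,w=bay(); im=p["img"].astype(int)
yel=(im[...,0]>170)&(im[...,1]>160)&(im[...,2]<110); yel[120:]=0; r,c=np.nonzero(yel)
P=np.array([at_z(p,q,0,s)[:2] for q in zip(c,r)]); g=np.array(s["position"][:2])
h=ya if SG>0 else (ya+180)%360; a=np.radians(h); e=np.array([np.cos(a),np.sin(a)]); n=np.array([-e[1],e[0]])
d,_c=None,None
v=cv2.fitLine(P.astype(np.float32),cv2.DIST_HUBER,0,.01,.01).ravel(); ang=np.degrees(np.arctan2(v[1],v[0]))%180
print("line ang",ang,"h",h,"line mid lateral from grip (expect +-87)",(v[2:]-g)@n,"spread",np.percentile((P-g)@n,[3,97]),"line start s rel grip",((P-g)@e).min(), "depth z",np.median([at_depth(p,q,s)[2] for q in zip(c,r)]))
B=np.array([at_depth(p,q,s) for q in zip(*np.nonzero((im[...,2]>90)&(im[...,0]<70)&(im[...,1]<100))[::-1])]);B=B[(B[:,2]>73)&(B[:,2]<85)]
print("tray lateral",np.percentile((B[:,:2]-g)@n,[1,99]))
E
python3 l.py
```

```text
line ang 80.88108 h 80.85080646421557 line mid lateral from grip (expect +-87) -83.88189083207274 spread [-89.3 -77.8] line start s rel grip 9.511644505487833 depth z 0.5068758133003115
tray lateral [-50.1  58.8]
```

Call:
carry_out(slide=[[0, -0.006, 0], [0, -0.016, 0], [0, -0.028, 0], [0, -0.04, 0], [0, -0.052, 0], [0, -0.064, 0], [0, -0.074, 0], [0, -0.08, 0]], roll=[0, 0, 0, 0, 0, 0, 0, 0], claw=[0.005, 0.005, 0.005, 0.005, 0.005, 0.005, 0.005, 0.005])

```text
clock: 12.38
position: [503.8, 108.5, 280.6]
ee_rot: [0.997, -0.08, -0.0, 0.0]
contact_force: [-1.1, -1.1, 0.3]
gripper_width: 12.7
grasp_force: 60.9
```

```bash
python3 f.py; python3 l.py; ls -t pics | head -3
```

```text
[503.8 108.5 280.6] h 80.83951521395738 F [-1.1 -1.1  0.3] tq [-0.2  0.3  0.2] w 12.704681551678041
tray ((531.3834228515625, 220.04757690429688), (167.48846435546875, 86.52725982666016), 65.02782440185547)
expected centre [522.9 227. ]
axle s,t 106.24456433943806 0.24964654416372373
line ang 80.81484 h 80.83091790315582 line mid lateral from grip (expect +-87) -83.33010028578111 spread [-89.4 -77.8] line start s rel grip -70.62881402152944 depth z 0.4575252317009131
tray lateral [-50.   58.8]
m_1237.png
t_1237.png
w_1237.png
```

Call:
carry_out(slide=[[0, -0.003, 0], [0, -0.006, 0], [0, -0.009, 0], [0, -0.012, 0], [0, -0.015, 0], [0, -0.018, 0], [0, -0.02, 0], [0, -0.022, 0]], roll=[0, 0, 0, 0, 0, 0, 0, 0], claw=[0.005, 0.005, 0.005, 0.005, 0.005, 0.005, 0.005, 0.005])

```text
clock: 13.58
position: [507.3, 129.7, 280.6]
ee_rot: [0.997, -0.08, -0.0, 0.0]
contact_force: [-1.6, -1.1, -0.8]
gripper_width: 12.9
grasp_force: 60.7
```

Call:
carry_out(slide=[[0, -0.001, 0], [0, -0.002, 0], [0, -0.003, 0], [0, -0.004, 0]], roll=[0, 0, 0, 0], claw=[0.005, 0.005, 0.005, 0.005])

```text
clock: 14.08
position: [507.9, 133.5, 280.6]
ee_rot: [0.997, -0.08, -0.0, 0.0]
contact_force: [0.1, 0.2, -1.4]
gripper_width: 12.8
grasp_force: 60.6
```

Call:
carry_out(slide=[[0, -0.001, 0.0002], [0, -0.002, 0.0004], [0, -0.0025, 0.0005], [0, -0.003, 0.0005]], roll=[0, 0, 0, 0], claw=[0.005, 0.005, 0.005, 0.005])

```text
clock: 14.58
position: [508.5, 136.5, 280.5]
ee_rot: [0.997, -0.08, 0.0, -0.0]
contact_force: [-2.1, -1.2, 1.4]
gripper_width: 12.7
grasp_force: 61.1
```

Call:
carry_out(slide=[[0, -0.0007, 0], [0, -0.0014, 0], [0, -0.002, 0], [0, -0.002, 0]], roll=[0, 0, 0, 0], claw=[0.005, 0.005, 0.005, 0.005])

```text
clock: 15.08
position: [508.7, 138.0, 280.4]
ee_rot: [0.997, -0.08, -0.0, 0.0]
contact_force: [-2.8, -5.0, 5.2]
gripper_width: 12.8
grasp_force: 61.5
```

Call:
carry_out(slide=[[0, -0.0006, 0], [0, -0.0012, 0], [0, -0.0012, 0]], roll=[0, 0, 0], claw=[0.005, 0.005, 0.005])

```text
clock: 15.45
position: [508.7, 138.9, 280.4]
ee_rot: [0.997, -0.08, -0.0, 0.001]
contact_force: [-3.2, -5.0, 5.2]
gripper_width: 12.8
grasp_force: 61.6
```

Call:
carry_out(slide=[[0, -0.0006, 0], [0, -0.001, 0], [0, -0.001, 0], [0, -0.001, 0], [0, -0.001, 0], [0, -0.001, 0]], roll=[0, 0, 0, 0, 0, 0], claw=[0.005, 0.005, 0.005, 0.005, 0.005, 0.005])

```text
clock: 16.2
position: [508.8, 139.6, 280.5]
ee_rot: [0.997, -0.08, -0.001, 0.001]
contact_force: [-2.7, -7.1, 6.1]
gripper_width: 13.0
grasp_force: 61.7
```

Call:
carry_out(slide=[[0, 0, 0], [0, 0.0006, 0], [0, 0.0012, 0], [0, 0.0018, 0], [0, 0.0018, 0]], roll=[0, 0, 0, 0, 0], claw=[0.005, 0.005, 0.005, 0.005, 0.005])

```text
clock: 16.82
position: [508.9, 139.0, 280.4]
ee_rot: [0.997, -0.08, 0.0, -0.0]
contact_force: [-3.0, -3.4, 5.0]
gripper_width: 12.5
grasp_force: 61.6
```

Call:
carry_out(slide=[[0, 0.0006, 0], [0, 0.0012, 0], [0, 0.0012, 0]], roll=[0, 0, 0], claw=[0.005, 0.005, 0.005])

```text
clock: 17.2
position: [508.8, 138.0, 280.4]
ee_rot: [0.997, -0.08, 0.001, -0.001]
contact_force: [-1.7, 0.4, 5.0]
gripper_width: 12.9
grasp_force: 61.5
```

Call:
carry_out(slide=[[0, 0, 0], [0, 0, 0], [0, 0, 0], [0, 0, 0], [0, 0, 0], [0, 0, 0]], roll=[0, 0, 0, 0, 0, 0], claw=[0.018, 0.024, 0.032, 0.038, 0.042, 0.042])

```text
clock: 17.95
position: [508.6, 137.6, 280.2]
ee_rot: [0.997, -0.08, 0.0, -0.0]
contact_force: [0.1, -0.5, -0.7]
gripper_width: 41.9
grasp_force: 0.0
```

Call:
carry_out(slide=[[0, 0, -0.005], [0, 0, -0.02], [0, 0, -0.04], [0, 0, -0.065], [0, 0, -0.09], [0, 0, -0.11], [0, 0, -0.12], [0, 0, -0.12]], roll=[0, 0, 0, 0, 0, 0, 0, 0], claw=[0.042, 0.042, 0.042, 0.042, 0.042, 0.042, 0.042, 0.042])

```text
clock: 18.95
position: [508.5, 137.6, 401.2]
ee_rot: [0.997, -0.08, 0.001, -0.001]
contact_force: [0.3, -0.2, 0.3]
gripper_width: 42.0
grasp_force: 0.0
```

```bash
cat > k.py <<'E'
from plan import *
s=read_state(); w=get_image("wrist"); q=get_image("scene")
A=cv2.resize(w["img"],(400,300)); C=cv2.resize(q["img"][150:300,280:480],(400,300),interpolation=3)
cv2.imwrite("pics/fin.png",np.vstack([A,C])[:,:,::-1]); print(s["contact_force"],s["position"])
for k,z in (("grip_bar",125),("nose",50),("front_axle",18)):
    for pp,st in ((w,s),(q,None)):
        for o in place_of(pp,k)[:1]:
            u,n=bay(); X=at_z(pp,o["at"],z,st)[:2]-O; print(k,o["conf"],X@u,X@n)
E
python3 k.py
```

```text
[ 0.29309149 -0.23434034  0.26634269] [508.50818441 137.58039163 401.15397653]
grip_bar 0.98 -27.709443938260648 2.644805901202298
grip_bar 0.88 -30.85316923376983 6.746156792479373
nose 0.56 170.22405316391365 6.901465561079026
nose 0.81 171.08350782635378 1.3146336191759482
front_axle 0.97 135.76674859637322 9.745950294746685
```

View pics/fin.png

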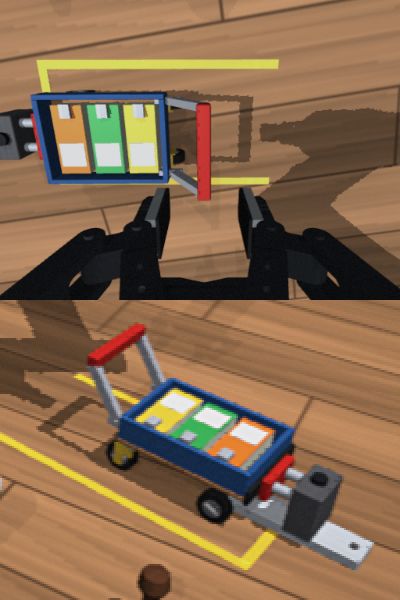

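The final views show the caddy straight between the lines, its nose at the red pad and the left castor trailing. The gripper is clear above it.

```bash
python3 -c "
from bench import *
print(job_done())"
```

```text
the job is handed in; nothing more can be done
None
```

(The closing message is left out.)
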